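# Seat the vial tray on the autosampler

### The job

Get the autosampler ready: pull the red transport lock straight up out of the turntable and put it in the steel parts dish. Then carry the black vial tray over by its knob, upright so that the vials stay standing, lower it on the spindle, turned so that it drops over the locating pin, and press it down on its sprung seat fully home; finish with the knob still in the gripper, holding the tray pressed home so that the sampler's latch can take it. Leave the other things on the bench where they stand.

Things in the scene. Friction and masses are not known exactly. Their poses are not given: they have to be found in the camera images.
- turntable: Dark grey turntable deck, 213 mm across, in the top of the pale autosampler drum (230 mm across, rim 6 mm above the deck, pale control pod on its far side). Drum and deck are fixed and do not turn. Origin on the spindle axis at deck level (75 mm above the bench), z up, x axis towards the brass locating pin. Four rubber stops 3 mm high stand 62 mm from the axis at +-60 and +-120 deg.
- spindle_top (a point): Top of the steel spindle on the turntable's axis, 26 mm above the deck. Spindle 16 mm across, its top 9 mm tapered to 6 mm across.
- pin_top (a point): Centre of the top of the brass locating pin, 20 mm above the deck, at x = +60 mm on the turntable. Pin 8 mm across, its top 3 mm tapered to 3 mm across.
- socket (a point): Mouth of the transport socket in the deck (hole 15 mm across), at x = -62 mm on the turntable, at deck level; the red plug stands in it at the start.
- seat (a joint): Sprung seat: silver disc 80 mm across with black face round the spindle. 0 = up, its face 9 mm above the deck; grows, in m, as it is pressed down. It carries 9 N before it moves (more than the tray's weight) and stiffens by 1.2 N per mm; at 0.006 the tray is on the rubber stops, fully home: about 16 N in all, the tray's own weight included.
- plug: Red transport-lock plug, 45 g. Origin at the tip of its steel shank, z towards its grip. Shank 13 mm across, 26 mm long; flange 27 mm across, 4 mm thick; round red grip 22 mm across, from 30 to 62 mm. At the start upright in the socket, flange on the deck, held by two sprung balls in a groove: a straight pull up of roughly 8 to 18 N frees it in the first 3 mm; clear of the hole after 26 mm.
- plug_grip (a point): Middle of the plug's red grip, on its axis, 50 mm from the shank's tip (24 mm above the deck at the start).
- tray: Round black vial tray, 200 mm across, 35 mm thick, 0.4 to 0.65 kg, with rings of pockets and a few vials fixed in the outer ring (tops 54 mm above the underside, over 77 mm from the axis). Origin at the centre of its underside, z up, x axis towards the pin hole; a white line on top at the edge marks that side. Spindle hole in the underside on the axis, 18.5 mm across, 25 mm deep.
- pin_hole (a point): Mouth of the tray's pin hole in its underside, hidden from above, at x = +60 mm on the tray: 13 mm long along x, 11 mm wide, 25 mm deep. Underside of the tray above the deck: 20 mm while it rides on the pin's top, 9 mm when it has dropped over spindle and pin onto the sprung seat, 3 mm when fully home.
- tray_knob (a point): Grip point of the tray's round black knob, on the axis, 62 mm above the underside. Knob 36 mm across, from the top face at 35 mm to 80 mm above the underside (foot 46 mm wide up to 40 mm). The tray stands on the bench at the start.
- dish: Open steel parts dish, 140 (x) x 120 (y) x 28 mm outside, wall and floor 3 mm; fixed. Origin under its centre.
- dish_in (a point): Centre of the dish's inner floor, 3 mm above the bench.
- vial_rack: Bystander: blue rack 52 x 112 mm of small capped vials, about 45 mm tall; origin under its centre.
- solvent: Bystander: amber solvent bottle, 68 mm across, 165 mm tall; origin under its centre.
- wash_vial_a: Bystander: glass wash vial with pink cap, 23 mm across, 73 mm tall; origin under its centre.
- wash_vial_b: Bystander: glass wash vial with white cap, 23 mm across, 73 mm tall; origin under its centre.
- septa_box: Bystander: small flat cardboard box 80 x 60 x 28 mm with white lid; origin under its centre.
- screwdriver: Bystander: screwdriver 190 mm long lying on the bench; origin under its middle, x along it towards the tip.
- cap_jar: Bystander: clear jar with white lid, 60 mm across, 75 mm tall; origin under its centre.
- wash_bottle: Bystander: white squeeze bottle with red neck, 64 mm across, about 160 mm tall; origin under its centre.

How it is judged:
By the outcome, as a careful person would: the job done as asked, in the order asked, and still so for the second after the job is handed in, while the arm keeps its last pose, push and grip.
It also fails if it takes over 54 s, if anything falls off the work surface, if the arm or the gripper's body presses on something with over 40 N, if the wrist force passes 120 N, or if a joint passes its speed limit or range.

### The arm

A 6-joint arm with a two-finger parallel gripper is mounted at the origin on the work surface. World frame = base frame: x ahead of the robot, y to its left, z up, the work surface at z = 0. Lengths are in m, angles in rad, forces in N, time in s.
With the tool pointing down it reaches from about 0.35 to 0.775 m from the base axis. Payload 5.5 kg.
Tool frame: the origin (TCP) lies on the centre line of the jaws, within the pads' length; the fingertips stand 17 mm ahead of it and the grasp point (between the pads) lies 2 mm behind it; x points along the fingers, y is the direction in which the jaws open and shut, and the axes are right-handed (so a half turn about x gives the same grasp; the last joint's range is limited). The gripper opens to 85 mm and grips with 20 to 120 N. Pads are 22 mm wide; open, the fingers measure 114 mm over their backs; the gripper's body (76 mm by 85 mm) begins 54 mm behind the grasp point. The pads swing forward as they close: fully open they stand 13 mm farther back than shut.
Start: joints at [-1.339, 0.313, 0.046, 1.304, 0, 1.431], TCP at [0.209, -0.536, 0.248] pointing down, gripper open.
Joint ranges: [-2.76, 2.76], [-0.86, 1.69], [-1.03, 1.26], [-2.2, 2.34], [-1.47, 1.5], [-3.14, 3.14]. Speed limits (rad/s): [2.57, 2.57, 3.14, 3.14, 3.14, 3.14].

### API

Orientations are given as a rotation vector (axis times angle).
In Python, from station import r, effector, telemetry, read_camera, close_job gives the robot as it stands. Calls block until the motion is done:
- r.move_pose(position, orientation): joint-space move of the TCP to a pose.
- r.line_to(position, rotation=None, rate=0.15, guard=None): straight line of the TCP; rotation=None keeps the orientation; rate is the mean speed in m/s. With guard (N) it stops when the force on the tool has changed by that much, and returns True; else False.
- r.move_j(angles): joint-space move.
- effector.grip(opening, grip_force=None): finger opening in m; grip_force is the grip in N (None keeps the last); returns when the fingers have stopped.
- r.sleep(seconds).
- r.inverse_kinematics(position, orientation): joint angles nearest the present ones, or None.
- telemetry.state(): the state.
- read_camera(name): name is "scene" or "top" or "wrist"; returns a dict with "frame" (480x640x3 uint8, blue, green, red), "intrinsics" (3x3 intrinsics, pixels), "R" (3x3) and "t" (3): a world point X has camera coordinates R X + t. Camera axes: x right, y down, z forward; pixel columns grow to the right and rows downward; lengths in m; the calibration is good to about 2 mm. A picture is of the moment at which its call begins. There is no depth.
A pose or a line that the arm cannot do raises r.Unreachable and nothing moves.
- close_job(): hands the job in, once; it reports no verdict.
The state is a dict: "clock": time; "joint_positions": joint angles; "joint_velocities": joint speeds; "joint_torque": joint torques, N m; "position": TCP position; "tcp_rot": TCP orientation; "wrist_force": force on the tool from outside, world axes, zero at the start; "wrist_torque": the same for the moment, N m; "gripper_width": finger opening in m.
Only numpy, scipy, OpenCV 4.12 (cv2) and the standard library are available. Lean on these libraries where they do the work, as an engineer would, in place of code of your own. Each camera call takes 0.05 s, during which the arm holds its last target.

## Working session

There is one attempt and no reset: what is moved stays moved. The work goes in short steps, each a Python script; the robot and the scene stay as the last script left them, time stands still between calls to the robot, and variables do not carry over. Pictures are saved under pics/ and viewed, and the job is handed in when it is done.

```bash
ls; mkdir -p pics
python3 - <<'E'
from station import r, effector, telemetry, read_camera
import cv2,numpy as np
for n in ["scene","top","wrist"]:
    d=read_camera(n); cv2.imwrite(f"pics/{n}0.png",d["frame"])
    print(n,d["intrinsics"].tolist(),np.round(d["R"],4).tolist(),np.round(d["t"],4).tolist())
s=telemetry.state(); print({k:np.round(v,3).tolist() for k,v in s.items()})
E
```

```text
pics
scene [[480.4736345554295, 0.0, 316.62102147277335], [0.0, 480.4736345554295, 231.82935143170414], [0.0, 0.0, 1.0]] [[0.8527, 0.5223, -0.0071], [0.3065, -0.5114, -0.8028], [-0.423, 0.6824, -0.5961]] [-0.4821, -0.105, 1.4941]
top [[520.9886472748346, 0.0, 315.25101047719625], [0.0, 520.9886472748346, 240.6291700643614], [0.0, 0.0, 1.0]] [[0.0164, -0.9999, 0.003], [-0.9856, -0.0167, -0.1684], [0.1684, -0.0002, -0.9857]] [-0.0013, 0.5754, 1.3784]
wrist [[397.2687403312678, 0.0, 327.0485554275145], [0.0, 397.2687403312678, 246.81712747114287], [0.0, 0.0, 1.0]] [[0.3638, -0.9315, -0.0022], [-0.8981, -0.3514, 0.2645], [-0.2471, -0.0943, -0.9644]] [-0.5747, -0.0346, 0.3787]
{'clock': 0.15, 'joint_positions': [-1.339, 0.314, 0.045, 1.304, 0.0, 1.431], 'joint_velocities': [0.0, -0.001, 0.004, -0.002, -0.001, -0.001], 'joint_torque': [0.002, -48.107, 29.882, 0.014, -0.0, 0.0], 'position': [0.209, -0.535, 0.248], 'tcp_rot': [2.019, 0.381, -2.019], 'wrist_force': [-0.298, -0.282, 0.999], 'wrist_torque': [-0.018, -0.034, 0.032], 'gripper_width': 0.085}
```

View pics/top0.png

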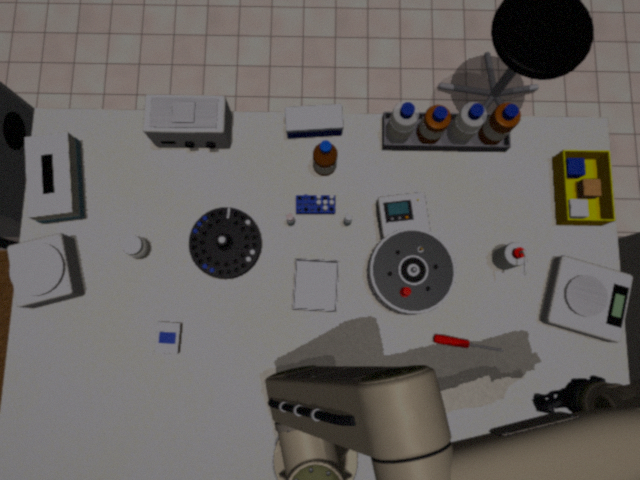

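View pics/scene0.png

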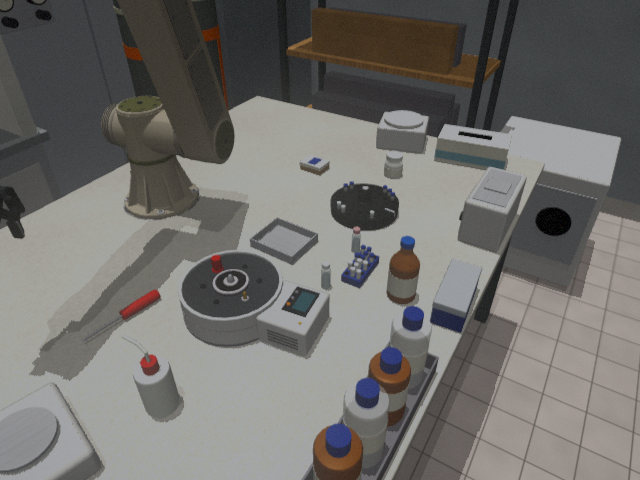

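View pics/wrist0.png

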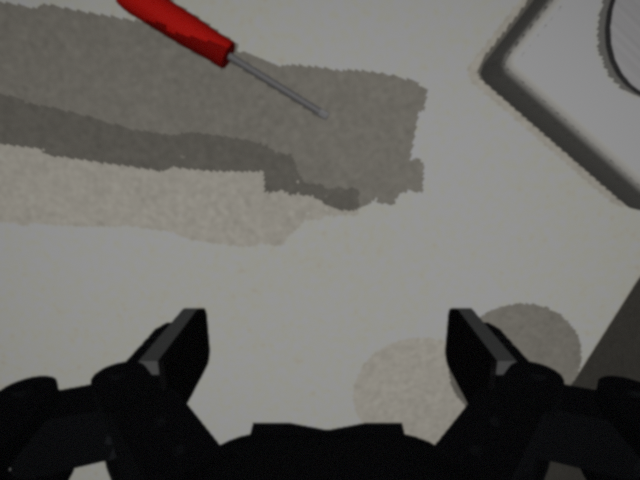

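Top view: the drum is at about (411,271), the plug at (406,292), the pin near (420,250), the tray at (225,243) with its white line at (228,213), and the dish at (316,285). I'll enlarge these next.

Run:
```python
import cv2
im=cv2.imread("pics/top0.png")
a=cv2.resize(im[225:320,360:460],None,fx=6,fy=6,interpolation=cv2.INTER_CUBIC)
b=cv2.resize(im[195:290,180:280],None,fx=6,fy=6,interpolation=cv2.INTER_CUBIC)
import numpy as np
cv2.imwrite("pics/ca.png",np.clip(a*1.6,0,255).astype('uint8'));cv2.imwrite("pics/cb.png",np.clip(b*2.,0,255).astype('uint8'))
s=cv2.imread("pics/scene0.png")
cv2.imwrite("pics/cs.png",cv2.resize(s[235:345,170:310],None,fx=5,fy=5,interpolation=cv2.INTER_CUBIC))
```

```text
(no output)
```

View pics/ca.png

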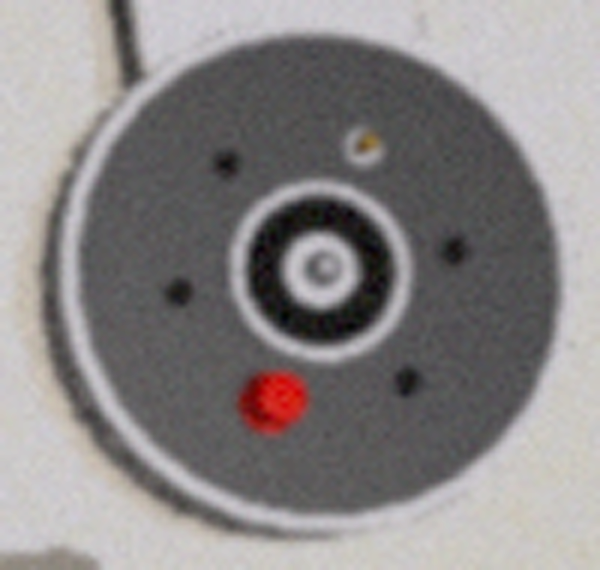

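View pics/cb.png

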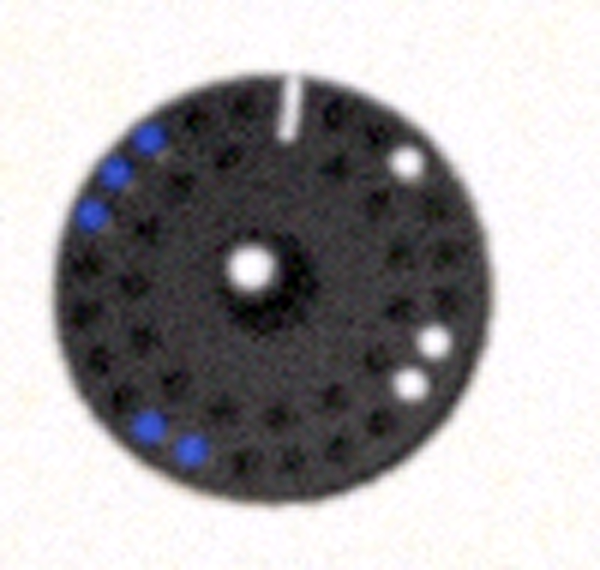

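View pics/cs.png

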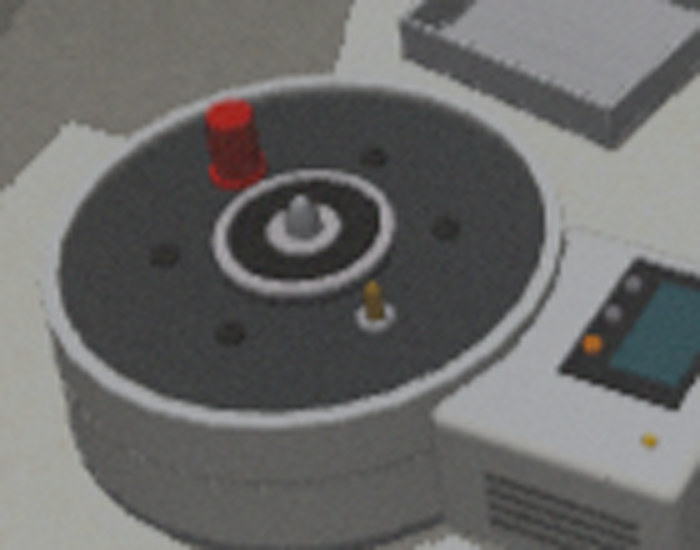

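```bash
cat > h.py <<'E'
import numpy as np, cv2
from scipy.optimize import least_squares
from scipy.spatial.transform import Rotation as Rot
def proj(c,X):
    p=np.asarray(c["R"])@np.asarray(X,float)+np.asarray(c["t"]); q=np.asarray(c["intrinsics"])@p
    return q[:2]/q[2]
def atz(c,uv,z):
    R=np.asarray(c["R"]);t=np.asarray(c["t"]); d=R.T@np.linalg.inv(c["intrinsics"])@np.array([uv[0],uv[1],1.]); o=-R.T@t
    return o+d*(z-o[2])/d[2]
def uv(c,s,off): return np.array([(c[0]+.5)/s-.5+off[0],(c[1]+.5)/s-.5+off[1]])
def down(yaw):
    # tool x down, jaw axis (tool y) at world angle yaw
    x=np.array([0,0,-1.]);y=np.array([np.cos(yaw),np.sin(yaw),0]);return Rot.from_matrix(np.c_[x,y,np.cross(x,y)]).as_rotvec()
E
cat > m.py <<'E'
from h import *
from station import read_camera,telemetry
import pickle
T=read_camera("top");S=read_camera("scene")
pickle.dump((T,S),open("cams.pkl","wb"))
A=lambda c:uv(c,6,(360,225)); B=lambda c:uv(c,6,(180,195)); C=lambda c:uv(c,5,(170,235))
topobs=[((0,0),.101,A((323,267))),((60,0),.095,A((369,142))),((-62,0),.137-.026,A((284,391)))]
st={a:None for a in(60,120,-60,-120)}
def pt(p,l,z):
    c,s=np.cos(p[2]),np.sin(p[2]);return [p[0]+(c*l[0]-s*l[1])/1e3,p[1]+(s*l[0]+c*l[1])/1e3,z]
pol=lambda a:(62*np.cos(np.radians(a)),62*np.sin(np.radians(a)))
topobs+=[(pol(60),.078,A((226,163))),(pol(-60),.078,A((455,250))),(pol(-120),.078,A((407,381))),(pol(120),.078,A((179,292)))]
scobs=[((0,0),.101,C((301,198))),((60,0),.095,C((373,284))),((-62,0),.111,C((231,110)))]
scobs+=[(pol(60),.078,C((445,230))),(pol(-60),.078,C((231,333))),(pol(-120),.078,C((165,255))),(pol(120),.078,C((375,158)))]
for name,obs in(("top",[(T,topobs)]),("scene",[(S,scobs)]),("both",[(T,topobs),(S,scobs)])):
    f=lambda p:np.concatenate([proj(c,pt(p,l,z))-u for c,o in obs for l,z,u in o])
    s=least_squares(f,[.5,-.2,0]);print(name,s.x.round(4),np.degrees(s.x[2]).round(1),s.fun.reshape(-1,2).round(1).tolist())
c=atz(T,B((274,288)),.035);k=atz(T,B((251,267)),.080);w=[atz(T,B(q),.035) for q in((292,76),(287,140))]
print("tray",c,"knob",k,"line",w,[np.degrees(np.arctan2(*(q-c)[1::-1])) for q in w])
for q in((316,285),(297,260),(338,261),(293,308),(337,311)):print("dish",atz(T,q,.028 if q[0]!=316 else .003))
E
python3 m.py
```

```text
top [ 0.4962 -0.251  -0.3579] -20.5 [[0.5, -0.4], [0.0, -0.3], [-0.3, 0.8], [0.0, -0.1], [-0.2, 0.0], [0.1, -0.1], [-0.1, -0.1]]
scene [ 0.4964 -0.2507 -0.3678] -21.1 [[-0.1, 0.6], [-0.2, 0.5], [-0.1, 0.5], [0.3, -0.6], [0.1, -0.2], [-0.1, -0.4], [0.1, -0.5]]
both [ 0.4963 -0.2508 -0.363 ] -20.8 [[0.5, -0.4], [0.1, -0.3], [-0.5, 0.7], [0.1, -0.2], [-0.3, 0.1], [-0.1, -0.1], [-0.2, -0.2], [-0.1, 0.7], [-0.2, 0.5], [-0.3, 0.6], [0.3, -0.6], [0.1, -0.1], [-0.1, -0.2], [-0.1, -0.5]]
tray [0.56800974 0.25680653 0.035     ] knob [0.56995217 0.25963527 0.08      ] line [array([0.66822744, 0.2529815 , 0.035     ]), array([0.63772967, 0.25394431, 0.035     ])] [np.float64(-2.185754661491209), np.float64(-2.35084789299031)]
dish [0.45771934 0.00410118 0.003     ]
dish [0.5237692  0.05776647 0.028     ]
dish [ 0.52289005 -0.05550181  0.028     ]
dish [0.39202828 0.06570471 0.028     ]
dish [ 0.3859162  -0.05402586  0.028     ]
```

Run:
```python
from h import *
from station import *
yaw=np.radians(-20.8); c=np.array([.4963,-.2508])
p=c-.062*np.array([np.cos(yaw),np.sin(yaw)]); print(p)
for a in (69.2,-110.8): print(a,np.round(r.inverse_kinematics([*p,.2],down(np.radians(a))),2))
for a in (69.2,-110.8): print(a,np.round(r.inverse_kinematics([*c,.2],down(np.radians(a))),2), np.round(r.inverse_kinematics([.568,.257,.2],down(np.radians(a+18.5))),2))
effector.grip(.055,60)
r.move_pose([*p,.20],down(np.radians(69.2)))
s=telemetry.state();print(s["clock"],s["position"],s["wrist_force"])
d=read_camera("wrist");cv2.imwrite("pics/w1.png",d["frame"])
def pt(l,z):
    return [*(c+np.array([[np.cos(yaw),-np.sin(yaw)],[np.sin(yaw),np.cos(yaw)]])@np.array(l)),z]
for l,z in(((0,0),.101),((.06,0),.095),((-.062,0),.111)):print(proj(d,pt(l,z)))
np.save("w1.npy",d,allow_pickle=True)
```

```text
[ 0.43834081 -0.22878337]
69.2 [-0.64  0.18 -0.25  1.14  0.   -0.28]
-110.8 [-0.64  0.18 -0.25  1.14  0.    2.86]
69.2 [-0.61  0.3  -0.1   1.18  0.   -0.25] [0.3  0.42 0.09 1.24 0.   0.34]
-110.8 [-0.61  0.3  -0.1   1.18  0.    2.89] [ 0.3   0.42  0.09  1.24  0.   -2.81]
2.1667 [ 0.43841501 -0.22932404  0.200173  ] [ 0.03853427 -0.44276067 -0.09688984]
[328.59939785 348.32170826]
[328.54795009 422.20302422]
[328.69205801 259.15924746]
```

View pics/w1.png

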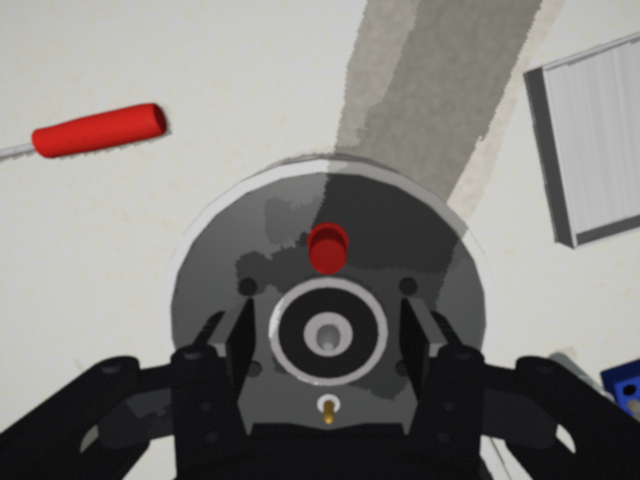

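Wrist view: the spindle top is at (328,347), the pin at (329,421) and the plug top at (328,258). All are within about 1 px of the predictions, so I'll grasp and pull.

Run:
```python
from h import *
from station import *
p=[.43834,-.2288]
print(r.line_to([*p,.101],rate=.12,guard=12))
effector.grip(.0,70)
s=telemetry.state();print(s["clock"],s["position"],s["wrist_force"],s["gripper_width"])
z=s["position"][2]
r.line_to([*p,z+.006],rate=.02)
s=telemetry.state();print(s["clock"],s["position"],s["wrist_force"],s["gripper_width"])
r.line_to([*p,z+.045],rate=.10)
s=telemetry.state();print(s["clock"],s["position"],s["wrist_force"],s["gripper_width"])
cv2.imwrite("pics/s2.png",read_camera("scene")["frame"][150:390,120:440].repeat(2,0).repeat(2,1))
```

```text
False
3.6 [ 0.43883266 -0.22918473  0.10192271] [-0.88644796 -0.35597327  4.60416623] 0.020176430539449126
4.1 [ 0.43871428 -0.22898403  0.10825045] [ 0.56575511  0.25288989 -0.88629341] 0.020183827693409564
4.6417 [ 0.43814792 -0.22867857  0.14668867] [ 0.1986237  -0.51072567 -1.01511278] 0.020032635861889525
```

View pics/s2.png

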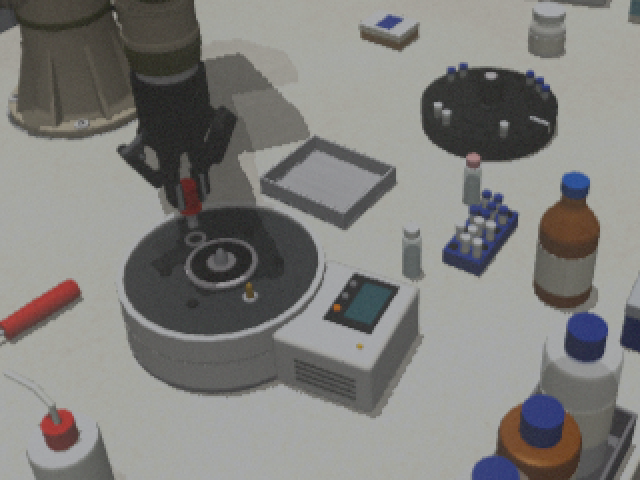

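The plug is out, with its shank showing above the empty socket. Next is the dish.

Run:
```python
from h import *
from station import *
R=down(np.radians(69.2))
r.line_to([.4383,-.2288,.165],rate=.2)
r.line_to([.457,.004,.15],down(np.radians(85)),rate=.25)
r.line_to([.457,.004,.060],rate=.15,guard=10)
s=telemetry.state();print(s["clock"],s["position"],s["wrist_force"])
effector.grip(.05)
r.line_to([.457,.004,.15],rate=.25)
r.line_to([.50,.20,.21],down(np.radians(87.7)),rate=.3)
s=telemetry.state();print(s["clock"],s["position"],s["wrist_force"])
d=read_camera("wrist");cv2.imwrite("pics/w3.png",d["frame"]);np.save("w3.npy",d,allow_pickle=True)
t=read_camera("top");cv2.imwrite("pics/t3.png",t["frame"])
S=read_camera("scene");cv2.imwrite("pics/s3.png",S["frame"][130:330,180:440].repeat(2,0).repeat(2,1))
```

```text
6.775 [0.45752695 0.00340309 0.06050718] [ 1.10224981  0.45971703 -0.95194237]
8.5333 [0.4988676  0.19922381 0.20842725] [-0.00758177 -0.94175805 -0.12510678]
```

View pics/w3.png

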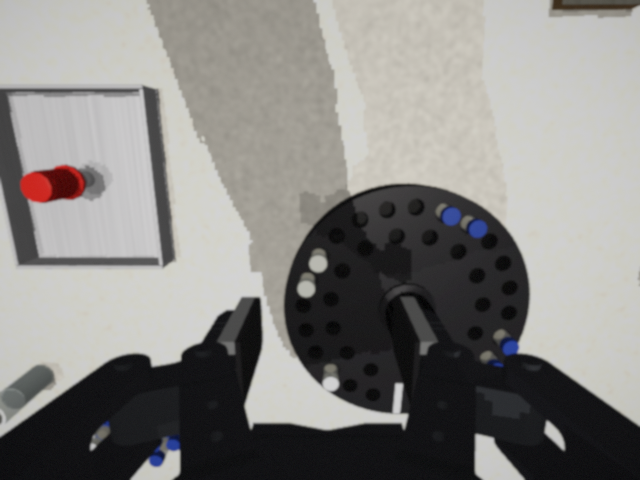

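View pics/s3.png

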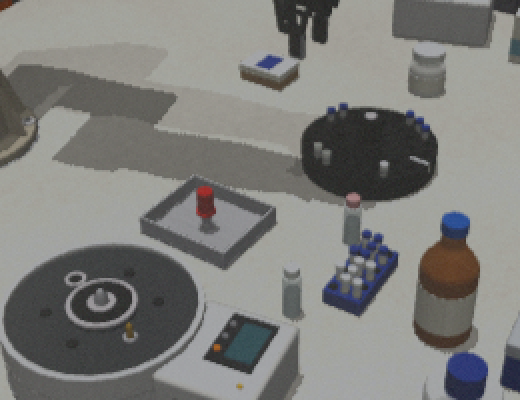

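The plug stands upright in the dish, and the other items look undisturbed. I'll refine the tray pose using the scene and top crops.

Run:
```python
import cv2,numpy as np
s=cv2.imread("pics/scene0.png")
cv2.imwrite("pics/cs4.png",np.clip(cv2.resize(s[175:235,320:410],None,fx=8,fy=8,interpolation=cv2.INTER_CUBIC)*1.5,0,255).astype('uint8'))
w=np.load("w3.npy",allow_pickle=True).item()["frame"]
cv2.imwrite("pics/cw4.png",np.clip(cv2.resize(w[170:420,270:540],None,fx=2.3,fy=2.3,interpolation=cv2.INTER_CUBIC)*1.8,0,255).astype('uint8'))
t=cv2.imread("pics/top0.png")
g=cv2.cvtColor(t[195:290,180:280],cv2.COLOR_BGR2GRAY)
m=cv2.morphologyEx((g<75).astype('uint8'),cv2.MORPH_CLOSE,np.ones((9,9)))
c=max(cv2.findContours(m,0,1)[0],key=cv2.contourArea);print(cv2.fitEllipse(c),cv2.minEnclosingCircle(c))
```

```text
((44.960235595703125, 47.922000885009766), (70.50098419189453, 72.01799774169922), 84.5248031616211) ((44.851219177246094, 47.558536529541016), 36.42539596557617)
```

View pics/cs4.png

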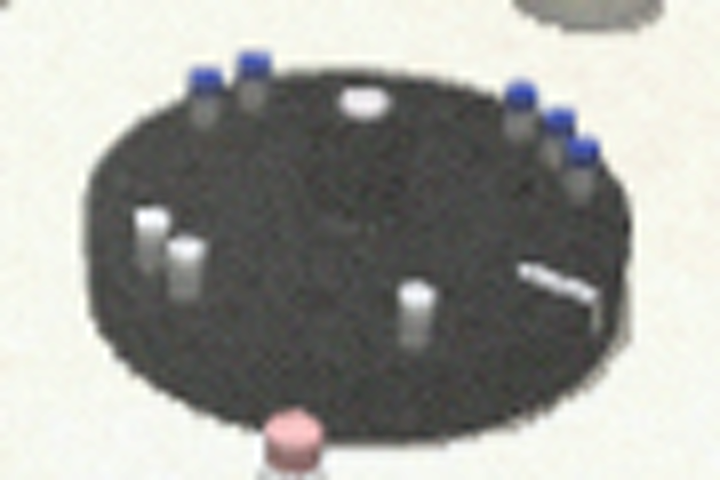

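View pics/cw4.png

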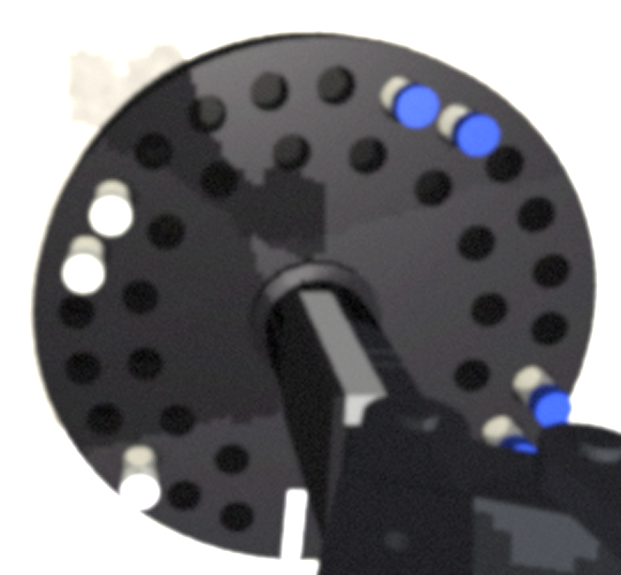

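Run:
```python
from h import *
import pickle
T,S=pickle.load(open("cams.pkl","rb"));W=np.load("w3.npy",allow_pickle=True).item()
B=lambda c:uv(c,6,(180,195));C=lambda c:uv(c,8,(320,175));D=lambda c:uv(c,2.3,(270,170))
g=cv2.cvtColor(W["frame"],cv2.COLOR_BGR2GRAY)
# wrist edge, radial search from centre, left+bottom+right-upper arcs
c0=np.array([405,300.]);pts=[]
for a in list(np.radians(np.arange(95,260,5)))+list(np.radians(np.arange(-75,10,5))):
    rr=np.arange(95,140,.25);v=[cv2.getRectSubPix(g,(1,1),tuple((c0+q*np.array([np.cos(a),np.sin(a)])).tolist()))[0,0] for q in rr]
    v=cv2.GaussianBlur(np.array(v,float)[:,None],(1,9),0)[:,0]; i=np.argmax(np.diff(v)); pts.append(c0+rr[i]*np.array([np.cos(a),np.sin(a)]))
X=np.array([atz(W,q,.035)[:2] for q in pts])
f=least_squares(lambda p:np.hypot(*(X-p[:2]).T)-p[2],[.57,.257,.1],loss="soft_l1",f_scale=.001)
print("wrist circle",f.x,np.abs(np.hypot(*(X-f.x[:2]).T)-f.x[2]).max())
for n,c,q in(("T",T,B((251,267))),("S",S,C((364,102)))):print("knob",n,atz(c,q,.08))
for z in(.08,):
  f2=least_squares(lambda p:np.r_[proj(T,p)-B((251,267)),proj(S,p)-C((364,102))],[.57,.257,.08]);print("tri knob",f2.x,f2.fun)
print("Tline",[atz(T,B(q),.035)[:2] for q in((292,76),(287,140))])
print("Sline",[atz(S,C(q),.035)[:2] for q in((597,295),(525,268))])
print("Wline",[atz(W,D(q),.035)[:2] for q in((291,556),(297,490))])
```

```text
wrist circle [0.56754559 0.25941415 0.0994487 ] 0.013397525882629407
knob T [0.56995217 0.25963527 0.08      ]
knob S [0.56960552 0.26118788 0.08      ]
tri knob [0.5700234  0.25962161 0.0808729 ] [-0.05056455 -0.08199736 -0.10080322  0.02245557]
Tline [array([0.66822744, 0.2529815 ]), array([0.63772967, 0.25394431])]
Sline [array([0.66844933, 0.25354431]), array([0.63926647, 0.25614747])]
Wline [array([0.66619162, 0.2527958 ]), array([0.6373968, 0.2548656])]
```

Run:
```python
from h import *
from station import *
P=[.5695,.2597];R=down(np.radians(86.1))
effector.grip(.07,110)
r.line_to([*P,.16],R,rate=.25)
print(r.line_to([*P,.062],R,rate=.15,guard=12))
s=telemetry.state();print(s["clock"],s["position"],s["wrist_force"])
effector.grip(0,110)
s=telemetry.state();print(s["clock"],s["position"],s["wrist_force"],s["wrist_torque"],s["gripper_width"])
r.line_to([*P,.072],R,rate=.06)
s=telemetry.state();print(s["clock"],s["position"],s["wrist_force"],s["wrist_torque"],s["gripper_width"])
S=read_camera("scene");cv2.imwrite("pics/s5.png",S["frame"][130:330,180:440].repeat(2,0).repeat(2,1))
d=read_camera("wrist");cv2.imwrite("pics/w5.png",d["frame"]);np.save("w5.npy",d,allow_pickle=True)
```

```text
False
10.3833 [0.57012366 0.25971162 0.06339431] [-0.28008561  0.42593265  0.72235724]
10.8 [0.57030329 0.2602157  0.06366531] [-1.20735061  0.28650814  5.63476809] [0.11639651 0.29796729 0.00763448] 0.03399701083727198
11.1167 [0.56932424 0.25960798 0.07181516] [ 1.02478826 -0.33663716 -5.97454756] [-0.023195    0.00692724 -0.00678504] 0.03372974928542526
```

View pics/s5.png

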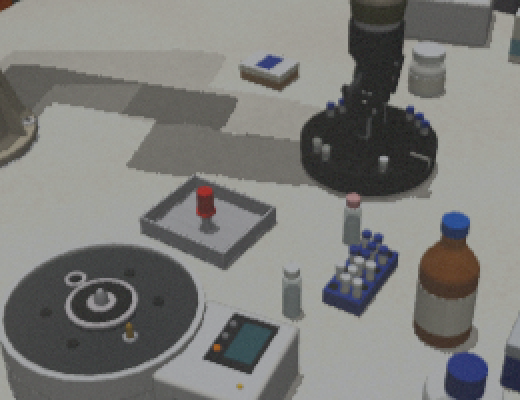

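View pics/w5.png

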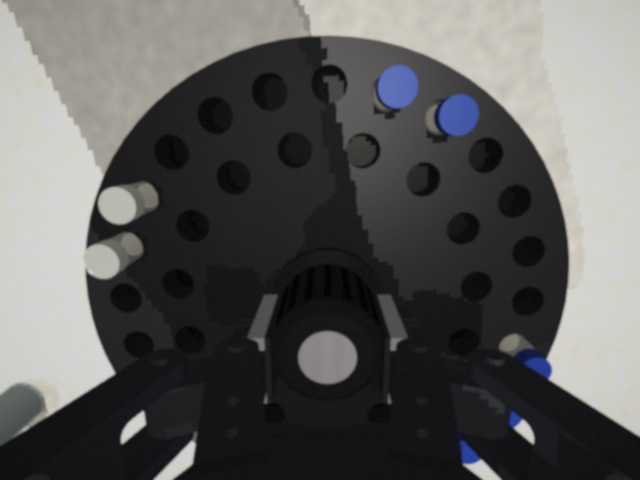

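Scene view: the tray has lifted level. Wrist view: the knob is centred in the jaws with its top at (328,357), and the outer pocket opposite the line is at (329,83). I'll fit the pocket ring to get the tray pose in the gripper.

Run:
```python
from h import *
W=np.load("w5.npy",allow_pickle=True).item()
px=[(329,83),(269,91),(215,115),(171,152),(485,155),(514,200),(528,250),(528,301),(126,297),(139,345)]
z=.0718-.0637+.035
X=np.array([atz(W,q,z)[:2] for q in px])
tcp=np.array([.56932,.25961])
a=np.degrees(np.arctan2(*(X-tcp).T[::-1]))%360; print(a.round(1), np.hypot(*(X-tcp).T).round(4))
for n in(22,24,26):
    st=360/n; k=np.round((a-176.1)/st)
    f=least_squares(lambda p:(X-p[:2]-p[2]*np.c_[np.cos(np.radians(p[3]+k*st)),np.sin(np.radians(p[3]+k*st))]).ravel(),[*tcp,.085,176])
    print(n,f.x, np.abs(f.fun).max(), k)
print(atz(W,(328,357),z+.045))
```

```text
[176.1 190.7 205.3 220.1 131.9 117.2 102.3  86.9 264.1 279.4] [0.086  0.0861 0.0859 0.0858 0.0847 0.0843 0.0837 0.0834 0.0844 0.084 ]
22 [5.67841901e-01 2.60673356e-01 8.37444080e-02 1.77698008e+02] 0.014550620709418939 [-0.  1.  2.  3. -3. -4. -5. -5.  5.  6.]
24 [5.67239183e-01 2.59125129e-01 8.38608911e-02 1.75677288e+02] 0.00027228151092343125 [-0.  1.  2.  3. -3. -4. -5. -6.  6.  7.]
26 [5.74726486e-01 2.59234814e-01 8.75676660e-02 1.76054405e+02] 0.0049487489613285335 [-0.  1.  2.  3. -3. -4. -5. -6.  6.  7.]
[0.56753858 0.25938233 0.0881    ]
```

Run:
```python
import cv2,numpy as np
w=np.load("w1.npy",allow_pickle=True).item()["frame"]
cv2.imwrite("pics/cw1.png",np.clip(cv2.resize(w[220:430,230:430],None,fx=2.8,fy=2.8,interpolation=cv2.INTER_CUBIC)*2.2,0,255).astype('uint8'))
```

```text
(no output)
```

View pics/cw1.png

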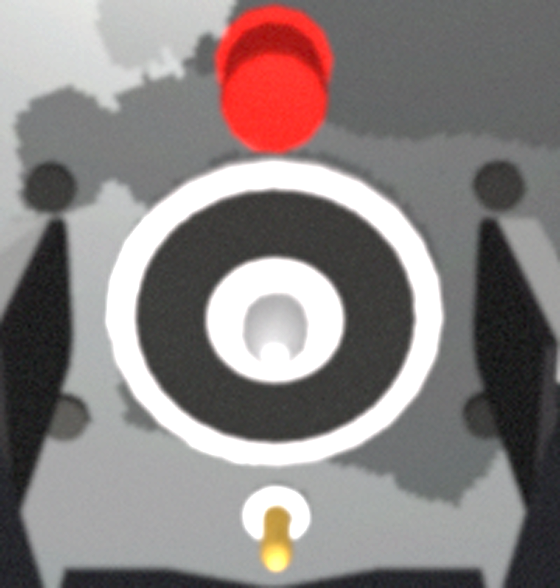

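Run:
```python
from h import *
W=np.load("w1.npy",allow_pickle=True).item()
A=lambda c:uv(c,2.8,(230,220))
pol=lambda a:(62*np.cos(np.radians(a)),62*np.sin(np.radians(a)))
obs=[((0,0),.101,A((275,353))),((60,0),.095,A((276,558))),((-62,0),.111,A((275,102))),(pol(120),.078,A((499,187))),(pol(-120),.078,A((50,187)))]
def pt(p,l,z):
    c,s=np.cos(p[2]),np.sin(p[2]);return [p[0]+(c*l[0]-s*l[1])/1e3,p[1]+(s*l[0]+c*l[1])/1e3,z]
f=least_squares(lambda p:np.concatenate([proj(W,pt(p,l,z))-u for l,z,u in obs]),[.5,-.25,-.36])
print(f.x,np.degrees(f.x[2]),f.fun.reshape(-1,2).round(1).tolist())
print(np.array(f.x[:2])-[.4963,-.2508])
```

```text
[ 0.49437208 -0.25050441 -0.3620478 ] -20.743810783285358 [[0.1, -0.1], [-0.2, 0.9], [-0.0, -0.2], [0.6, -0.3], [-0.4, -0.0]]
[-0.00192792  0.00029559]
```

Run:
```python
from h import *
from station import *
P=[.5695,.2597];R=down(np.radians(86.1));Q=[.4966,-.2507];R2=down(np.radians(69.7))
r.line_to([*P,.195],R,rate=.15)
r.line_to([*Q,.195],R2,rate=.18)
r.line_to([*Q,.176],R2,rate=.06)
r.sleep(.2)
s=telemetry.state();print(s["clock"],s["position"],s["wrist_force"],s["wrist_torque"],s["gripper_width"])
y=Rot.from_rotvec(s["tcp_rot"]).as_matrix();print(np.degrees(np.arctan2(y[1,1],y[0,1])),y[:,0])
S=read_camera("scene");cv2.imwrite("pics/s6.png",S["frame"][170:370,130:390].repeat(3,0).repeat(3,1)[:600,:780])
t=read_camera("top");cv2.imwrite("pics/t6.png",t["frame"][200:340,320:500].repeat(4,0).repeat(4,1))
d=read_camera("wrist");cv2.imwrite("pics/w6.png",d["frame"])
```

```text
15.8667 [ 0.49681207 -0.2508662   0.17632719] [ 0.25072924  0.41932519 -5.890495  ] [-0.00226063 -0.00204624  0.01696573] 0.03362965100627462
69.69875974332943 [ 5.37492576e-04 -3.66474643e-04 -9.99999788e-01]
```

View pics/s6.png

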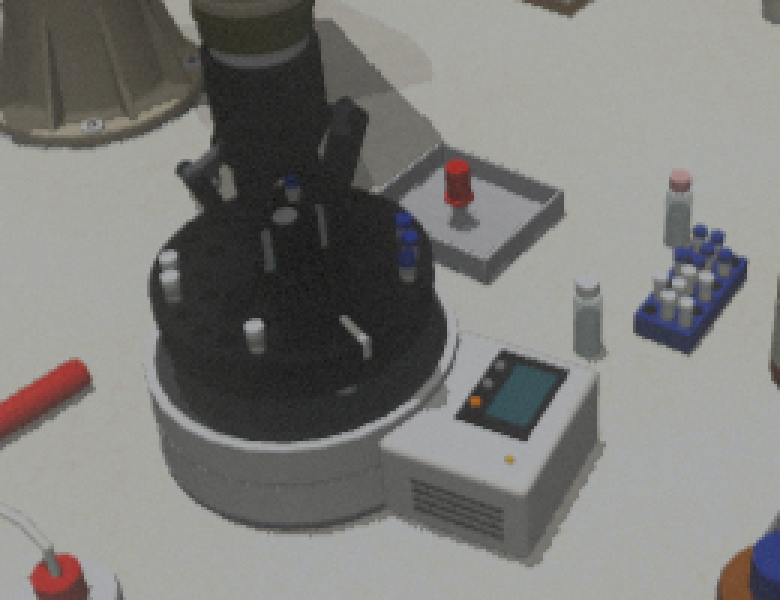

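View pics/w6.png

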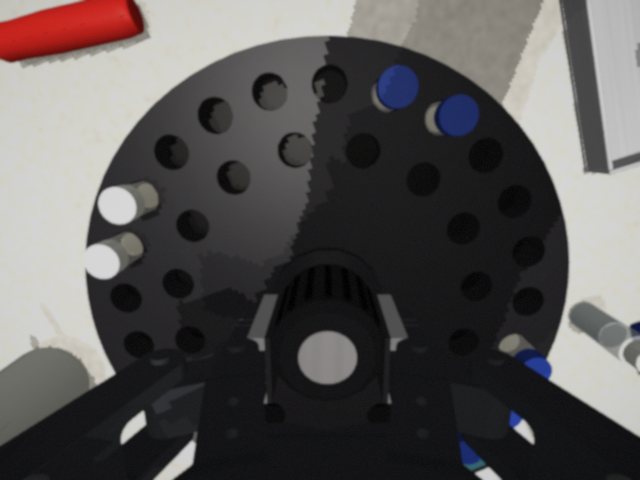

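The tray hasn't shifted in the grip: the pocket pixels are unchanged and the knob top is still at (328,357). It sits level over the spindle with the white line towards the pin side. Lowering under guard now.

Run:
```python
from h import *
from station import *
Q=[.4965,-.2507];R2=down(np.radians(69.7))
z=.176
for zt,rate in((.163,.05),(.160,.03),(.157,.03),(.154,.03),(.151,.03),(.149,.03)):
    g=r.line_to([*Q,zt],R2,rate=rate,guard=8)
    s=telemetry.state();print(zt,g,round(s["clock"],2),np.round(s["position"],4),np.round(s["wrist_force"],1),np.round(s["wrist_torque"],2))
    if g: break
```

```text
0.163 False 16.43 [ 0.496  -0.2503  0.1623] [ 0.  -0.1 -6. ] [0.05 0.05 0.04]
0.16 False 16.68 [ 0.4965 -0.2506  0.1599] [-0.4 -0.5 -6.1] [ 0.03 -0.03 -0.05]
0.157 False 16.93 [ 0.4964 -0.2506  0.1568] [-0.2 -1.  -6.6] [ 0.   -0.02  0.04]
0.154 False 17.18 [ 0.4963 -0.2506  0.1537] [ 0.3 -0.2 -5.5] [-0.01  0.05  0.  ]
0.151 False 17.43 [ 0.4963 -0.2506  0.1507] [ 0.   0.3 -6.3] [-0.01 -0.05  0.03]
0.149 False 17.68 [ 0.4964 -0.2506  0.1488] [-0.  -0.6 -5. ] [-0.    0.01  0.02]
```

It passed pin-top height with no contact force, so it has dropped over both the spindle and the pin. Now pressing.

Run:
```python
from h import *
from station import *
Q=[.4965,-.2507];R2=down(np.radians(69.7))
z=.149
while z>.136:
    z-=.001
    r.line_to([*Q,z],R2,rate=.015); r.sleep(.1)
    s=telemetry.state();print(round(z,4),round(s["clock"],2),np.round(s["position"],4),np.round(s["wrist_force"],1),np.round(s["wrist_torque"],2),round(s["gripper_width"],4))
    if s["wrist_force"][2]>20: break
S=read_camera("scene");cv2.imwrite("pics/s7.png",S["frame"][170:370,130:390].repeat(3,0).repeat(3,1))
d=read_camera("wrist");cv2.imwrite("pics/w7.png",d["frame"])
```

```text
0.148 18.02 [ 0.4965 -0.2507  0.148 ] [ 0.1  0.4 -6.1] [0.03 0.04 0.03] 0.0333
0.147 18.38 [ 0.4966 -0.2508  0.1476] [-1.6  0.4  2. ] [0.24 0.33 0.03] 0.0337
0.146 18.73 [ 0.4967 -0.2508  0.1464] [-1.3  1.8  4.3] [0.37 0.41 0.  ] 0.0338
0.145 19.07 [ 0.4967 -0.2508  0.1453] [-2.7  1.   4.5] [ 0.38  0.38 -0.05] 0.0335
0.144 19.43 [ 0.4967 -0.2508  0.1444] [-3.3  1.4  6.2] [0.45 0.56 0.05] 0.0342
0.143 19.77 [ 0.4967 -0.2508  0.1436] [-2.   1.5  6.6] [ 0.4   0.61 -0.02] 0.0338
0.142 20.12 [ 0.4967 -0.2509  0.1427] [-2.7  1.7  8.3] [ 0.51  0.63 -0.  ] 0.034
0.141 20.48 [ 0.4967 -0.2509  0.1419] [-3.7  2.5  9.4] [ 0.55  0.66 -0.03] 0.0337
0.14 20.82 [ 0.4967 -0.2509  0.1417] [-4.8  2.6 13.4] [ 0.82  0.96 -0.01] 0.0336
0.139 21.18 [ 0.4967 -0.2509  0.1416] [-6.9  3.8 20.3] [ 1.01  1.35 -0.01] 0.0336
```

View pics/s7.png

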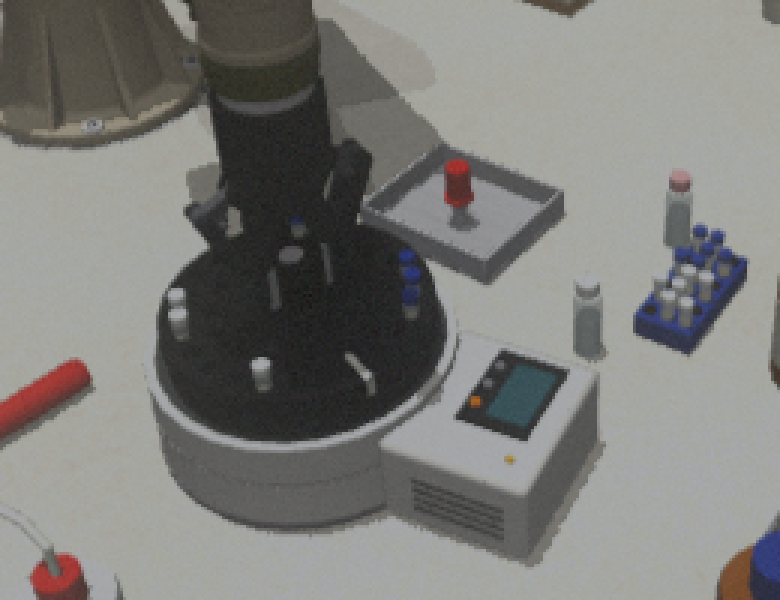

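View pics/w7.png

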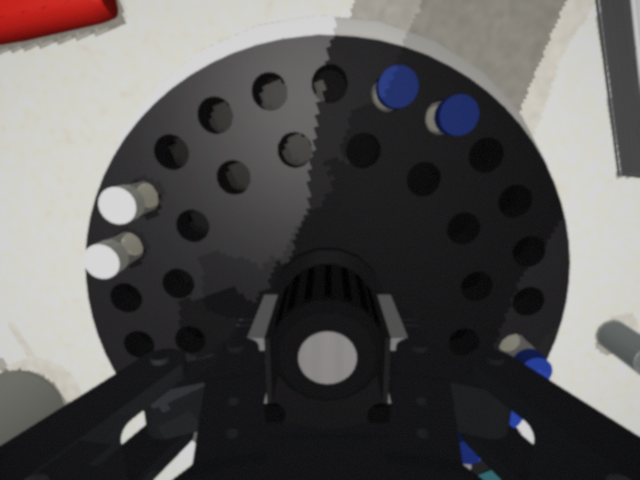

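The seat touched at z = 0.1477. The hard stop came at 0.1416, about 6 mm lower, where the force rose steeply to 20 N. The wrist view shows no slip in the grip. I'll check that it holds steady, then hand in.

Run:
```python
from station import *
import numpy as np
r.sleep(.5)
s=telemetry.state();print(round(s["clock"],2),np.round(s["position"],4),np.round(s["wrist_force"],1),s["gripper_width"])
if s["wrist_force"][2]>15 and s["position"][2]<.142: print(close_job())
```

```text
21.77 [ 0.4967 -0.2509  0.1416] [-6.6  4.  20.4] 0.03354333871924376
the job is handed in; nothing more can be done
None
```

The job is handed in at 21.8 s of the 54 s limit. The red lock is in the dish, and the tray is pressed fully home with its knob still in the gripper.

- **Plug:** I pulled it straight up out of the socket. It stands upright in the steel dish, still there in the last scene picture.
- **Tray fit:** I carried it level and turned it to the locating pin. It passed pin-top height with no contact force, so it dropped over spindle and pin together.
- **Pressing home:** The seat touched at a tool height of 147.7 mm and the hard stop came about 6 mm lower, as the seat's travel should be. The push was steady at about 20 N after a 0.5 s hold. The last wrist picture shows no slip in the grip.
- **Other things on the bench:** The ones visible in the last scene picture had not moved. That picture did not cover everything, and I took no final full-bench view.
- **Disagreements:** The wrist camera read about 2 mm off from the fixed cameras, so I used relative wrist measurements for the final alignment. The wrist also showed a small sideways load of about 8 N while pressed, which I left as it was.

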